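# Close the sliding gauge on the nail buffer

## Task

Measure the long nail buffer from the clear tray: lay it flat between the two open jaws of the sliding gauge, well in and lengthwise along the jaws, and let go of it. Then push the moving jaw shut until you feel it bear on the buffer and hold it square against the fixed jaw, firmly enough (a few newtons) that it stays clamped when you take your hand away, yet gently, never over 18 N on the buffer. Leave the gauge closed on it so that its width can be read, and leave everything else where it is.

Things in the scene. Friction and masses are not known exactly. Their poses are not given: they have to be found in the camera images.
- buffer: long nail buffer, a loose rose-coloured block 120 long (its x) x about 40 wide (its y) x 30 high (its z) mm, 50 to 100 g, lying flat in the tray. Origin: centre of its underside. The width along y is what the gauge measures
- short_block: short nail block of the same make, loose, 62 (x) x 40 (y) x 30 (z) mm, lying in the tray too; not the one to measure. Origin: centre of its underside. The two may have swapped places
- gauge: aluminium sliding gauge (large caliper) fixed on the sill. Origin: on the sill, below the fixed jaw's measuring face. y: measuring direction, fixed to moving jaw. x: along the jaws from their open tips (x = -25 mm) to the beam (x = 45 to 69 mm, y = -46 to 207 mm, 20 mm high, end blocks 28 mm high). Between the jaws is bare sill: the buffer lies on it, its far end short of the beam
- fixed_jaw: fixed jaw, a steel bar x = -25 to 45 mm, from 2 to 30 mm above the sill, 9 mm thick with a backing behind it (to y = -24 mm). Origin: as the gauge's, on the measuring face at y = 0, at sill height, axes as the gauge's. The face is stiffly sprung and yields 0.1 mm per newton, at most 3 mm
- jaw: moving jaw: slides along the gauge's y with a drag of about 4 N, stays where left, opens to 130 mm. Origin: at sill height in the plane of its measuring face, axes as the gauge's; its y in the gauge's frame is the opening. Steel bar y = 0 to 18, x = -25 to 43, z = 2 to 30 mm, and a carriage over the beam (x = 39 to 75, y = 0 to 62 mm, top at z = 35.5 mm)
- tab (a point): middle of the outer face of the moving jaw's upright thumb tab, 55 mm above the sill; push it towards the gauge's -y to shut the jaw. The tab stands on the carriage: 30 mm wide (x), 10 mm thick (y), from 35 to 76 mm above the sill; this point lies 57 mm in x and 59 mm in y from the moving jaw's origin
- tray: clear plastic tray fixed on the sill, 300 (x) x 240 (y) mm, 14 mm high, walls and floor 4 mm thick. Origin: centre of its underside
- file: glass nail file lying in the tray near its far end, 13 (x) x 150 (y) x 4 (z) mm. Origin: centre of its underside
- pusher: flat steel cuticle pusher lying on the sill, 13 (x) x 134 (y) x 6 (z) mm. Origin: centre of its underside
- jar: closed glass jar with a white twist cap, 62 mm in diameter, 68 mm high, standing on the sill. Origin: centre of its underside
- lotion: white lotion bottle, 52 mm in diameter, 150 mm high, standing on the sill beyond the gauge. Origin: centre of its underside
Mind the look-alikes: they are no part of the job. Leave any orange look-alike of the buffer alone.

How it is judged:
By the outcome, as a careful person would: the job done as asked, in the order asked, and still so for the second after the job is handed in, with the robot touching nothing.
It also fails if it takes over 70 s, if anything falls off the work surface, if the arm or the gripper's body presses on something with over 40 N, if the wrist force passes 120 N, or if a joint passes its speed limit or range.

## Robot

A 6-joint arm with a two-finger parallel gripper is mounted at the origin on the work surface. World frame = base frame: x ahead of the robot, y to its left, z up, the work surface at z = 0. Lengths are in m, angles in rad, forces in N, time in s.
With the tool pointing down it reaches from about 0.35 to 0.875 m from the base axis. Payload 4.2 kg.
Tool frame: the origin (TCP) lies at the very end of the fingers, on their centre line; the grasp point (between the pads) lies ctrl.grasp_offset behind it (ctrl.grasp_offset is the distance from the TCP to the grasp point, in m); z points along the fingers, y is the line along which they close (so a half turn about z gives the same grasp; the last joint's range is limited). The gripper opens to 87 mm and grips with 3 to 60 N. Pads are 19 mm wide; open, the fingers measure 117 mm over their backs; the gripper's body (75 mm by 190 mm) begins 51 mm behind the grasp point.
Start: joints at [-0.995, 0.385, 0.008, 0, -1.194, -0.259], TCP at [0.195, -0.594, 0.2] pointing down, gripper open.
Joint ranges: [-3.14, 3.14], [-1.21, 2.06], [-1.07, 1.41], [-3.16, 2.05], [-2.99, -0.16], [-3.1, 3.1]. Speed limits (rad/s): [2.79, 2.79, 3.14, 3.14, 3.14, 3.14].

## Interface

Orientations are given as a unit quaternion [x, y, z, w].
In Python, from plant import status, get_image, ctrl gives the robot as it stands.
- The arm moves only by the shell command python3 -m crank 'ROWS'. ROWS is JSON, a list of rows, each a list of 7 numbers: the shift along the tool's x, y, z scaled (see below), then the turn, a rotation vector about the tool's x, y, z scaled (see below), then the closure, from -1 (fully open) to 1 (shut). A call has 1 to 5 rows; each row shifts and turns the commanded pose from where the row before left it, along the tool's axes as they then stand; what a row does not reach is not made up. The controller multiplies each number of a shift by 0.04 m and each number of a turn by 0.12 rad. A row lasts 1/12 s, in which the tool goes at most 41.7 mm and 7.16 degrees, less where a joint would pass 70% of its speed; a pose out of reach is approached as far as the arm can. A call with a number of a shift or a turn outside -1 to 1 is refused whole. A call with a gripper value outside its range is refused whole. The fingers move at their own pace and stop on an object; the grip force is fixed at half the most. Time passes only in rows, so rows that do not move let the fingers close. It gives the time, the measured TCP pose, the force, the opening and the grip force at its end, in the units of the state.
- status.state(): the state, without advancing time (a new reading comes with each control period).
- get_image(name): name is "scene" or "top" or "wrist"; returns a dict with "img" (384x512x3 uint8, blue, green, red), "fx", "fy", "cx", "cy" (pixels), "view" (4x4, takes a point from world to camera coordinates). Camera axes: x right, y up, looking along -z (the intrinsics and any distortion apply to the point x, -y, -z); pixel columns grow to the right and rows downward; lengths in m; the calibration is good to about 2 mm. A picture is of the moment at which its call begins. There is no depth.
- ctrl.hand_in(): hands the job in; it is judged then, once.
The state is a dict: "time": time; "joint_positions": joint angles; "qvel": joint speeds; "effort": joint torques, N m; "ee_pos": TCP position; "ee_rot": TCP orientation; "force": force on the tool from outside, world axes, zero at the start; "torque": the same for the moment, N m; "gripper_width": finger opening in m; "gripper_force": force on a finger pad.
Only numpy, scipy, OpenCV 4.12 (cv2) and the standard library are available. Lean on these libraries where they do the work, as an engineer would, in place of code of your own. Each camera call takes 0.05 s, during which the arm holds its last target. There are 200 camera calls.

## Working session

There is one attempt and no reset: what is moved stays moved. The work goes in short steps, Python scripts to look and compute and a shell command to move; the robot and the scene stay as the last step left them, time stands still between calls to the robot, and variables do not carry over. Pictures are saved under pics/ and viewed, at most 11 in all, crops included, and the job is handed in when it is done.

```bash
ls; mkdir -p pics; python3 - <<'E'
from plant import status,get_image,ctrl
import cv2,numpy as np
print(status.state(),ctrl.grasp_offset)
for n in("top","scene"):
    d=get_image(n);cv2.imwrite(f"pics/{n}0.png",d["img"]);print(n,d["fx"],d["fy"],d["cx"],d["cy"],d["view"],[k for k in d])
E
```

```text
pics
{'time': 0.0, 'joint_positions': array([-9.95400233e-01,  3.85531866e-01,  6.64068901e-03, -5.06014389e-04,
       -1.19398807e+00, -2.58594819e-01]), 'qvel': array([ 7.05211337e-04,  2.67441331e-04, -3.20842741e-04, -5.10465685e-06,
       -2.26812616e-03,  7.27759275e-04]), 'effort': array([ 2.13312765e-04, -3.90661490e+01,  1.87407535e+01,  4.21966240e+00,
        1.10632653e-02, -1.95930929e-04]), 'ee_pos': array([ 0.19452133, -0.59328145,  0.19937933]), 'ee_rot': array([-1.57646807e-01,  9.87494984e-01,  1.04745904e-03, -2.06797215e-04]), 'force': array([-0.13081019,  0.12421571,  0.57477927]), 'torque': array([-0.01922656, -0.04269041,  0.04400081]), 'gripper_force': 0.0, 'gripper_width': 0.08709415791728868} 0.0187
top 353.05118197226125 353.05118197226125 253.45808494520105 193.46539129821488 [[-0.00481684 -0.99984494 -0.01693783 -0.04841868]
 [ 0.98772862 -0.00740125  0.15600444 -0.54594925]
 [-0.15610561 -0.01597853  0.98761112 -1.01277647]
 [ 0.          0.          0.          1.        ]] ['img', 'fx', 'fy', 'cx', 'cy', 'view']
scene 378.73297390144637 378.73297390144637 254.16277866998698 198.94178893835746 [[ 0.80647466  0.59124999  0.00469749 -0.39551622]
 [-0.40460602  0.54606108  0.73356067  0.19084985]
 [ 0.43115263 -0.59349873  0.67960773 -1.47238516]
 [ 0.          0.          0.          1.        ]] ['img', 'fx', 'fy', 'cx', 'cy', 'view']
```

View pics/top0.png

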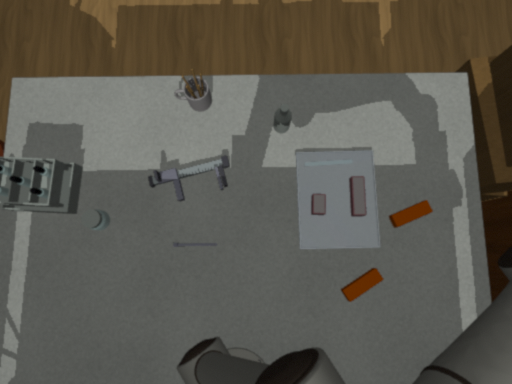

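View pics/scene0.png

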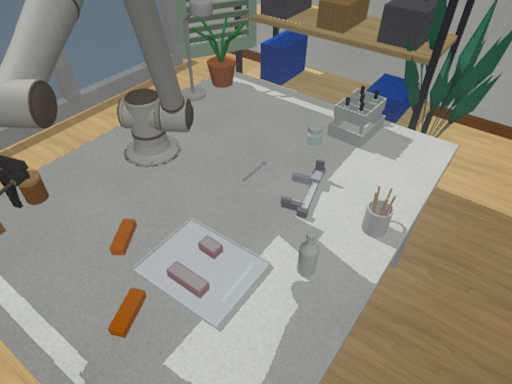

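The top view shows the long buffer at about (358,196), the short block at (318,204), and the gauge spanning (150–228, 150–200). Its fixed jaw is at (222,175), its moving jaw at (175,185), and the jaw tips face the robot. Next I measure.

```bash
cat > h.py <<'E'
from plant import status,get_image,ctrl
import cv2,numpy as np
def ray(d,p,z):
    V=np.array(d["view"]);R=V[:3,:3];c=-R.T@V[:3,3]
    v=R.T@np.array([(p[0]-d["cx"])/d["fx"],-(p[1]-d["cy"])/d["fy"],-1.])
    return c+v*(z-c[2])/v[2]
def proj(d,P):
    q=np.array(d["view"])@np.append(P,1.)
    return np.array([d["cx"]-d["fx"]*q[0]/q[2],d["cy"]+d["fy"]*q[1]/q[2]])
def rose(d,mina=100):
    h=cv2.cvtColor(d["img"],cv2.COLOR_BGR2HSV)
    m=((h[...,0]<12)|(h[...,0]>165))&(h[...,1]>25)&(h[...,1]<150)&(h[...,2]>60)
    cs,_=cv2.findContours(m.astype(np.uint8),cv2.RETR_EXTERNAL,cv2.CHAIN_APPROX_NONE)
    return [c for c in cs if cv2.contourArea(c)>mina]
def rect(d,c,z):
    P=np.array([ray(d,p,z)[:2] for p in c[:,0]],np.float32)
    return cv2.minAreaRect(P*1000)
E
python3 - <<'E'
from h import *
for n in("top","scene"):
    d=get_image(n)
    for c in rose(d): print(n,cv2.boundingRect(c),rect(d,c,.034))
    x,y,w,h=(140,140,100,70) if n=="top" else (265,150,80,75)
    cv2.imwrite(f"pics/g_{n}.png",cv2.resize(d["img"][y:y+h,x:x+w],None,fx=7,fy=7,interpolation=cv2.INTER_CUBIC))
E
```

```text
scene (167, 269, 42, 29) ((546.032958984375, -373.4844055175781), (130.2503662109375, 46.77949905395508), 1.0174835920333862)
scene (199, 242, 24, 17) ((529.1437377929688, -266.9590148925781), (72.46834564208984, 49.1768913269043), 26.515592575073242)
scene (207, 57, 29, 31) ((-201.06288146972656, 641.2445678710938), (148.92633056640625, 348.67529296875), 34.81306457519531)
```

View pics/g_top.png

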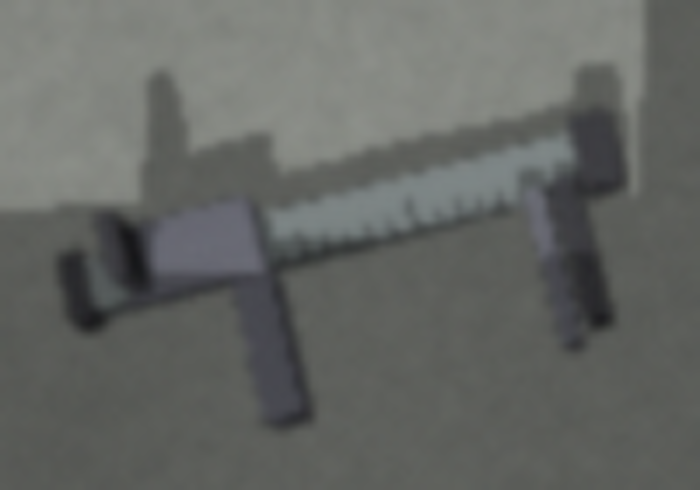

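```bash
cat >> h.py <<'E'
from scipy.spatial.transform import Rotation as Ro
def to(pos,psi=None,s=None):
    """tool-unit shifts (AFTER turning) and turn units; psi = angle of tool y from world y"""
    s=s or status.state();R=Ro.from_quat(s["ee_rot"])
    t=np.zeros(3)
    if psi is not None:
        x=np.array([-np.cos(psi),-np.sin(psi),0]);z=np.array([0,0,-1.]);T=Ro.from_matrix(np.c_[x,np.cross(z,x),z])
        t=(R.inv()*T).as_rotvec();R=T
    print("turn units",np.round(t/.12,2),"shift units",np.round(R.inv().apply(np.array(pos)-s["ee_pos"])/.04,2))
E
python3 - <<'E'
from h import *
to([.50,-.385,.25],0.)
d=get_image("wrist");V=d["view"];print("cam",-V[:3,:3].T@V[:3,3],"look",-V[2,:3],d["fx"],d["cx"],d["cy"])
E
```

```text
turn units [ 0.01 -0.    2.64] shift units [-7.64  5.21 -1.26]
cam [ 0.11830704 -0.61843344  0.38306163] look [ 0.27923395  0.09463865 -0.95554797] 332.6735516784861 252.40074582343442 190.64689699015648
```

```bash
python3 -m crank '[[0,0,-0.42,0,0,0.88,-1],[0,0,-0.42,0,0,0.88,-1],[0,0,-0.42,0,0,0.88,-1],[0,0,0,0,0,0,-1]]' | tail -3; python3 -m crank '[[-0.8,0.55,0,0,0,0,-1],[-0.8,0.55,0,0,0,0,-1],[-0.8,0.55,0,0,0,0,-1],[-0.8,0.55,0,0,0,0,-1],[-0.8,0.55,0,0,0,0,-1]]' >/dev/null;  python3 -m crank '[[-0.8,0.55,0,0,0,0,-1],[-0.8,0.55,0,0,0,0,-1],[-0.8,0.55,0,0,0,0,-1],[-0.8,0.55,0,0,0,0,-1],[0,0,0,0,0,0,-1]]' >/dev/null; python3 -m crank '[[0,0,0,0,0,0,-1],[0,0,0,0,0,0,-1]]'
python3 - <<'E'
from h import *
to([.50,-.385,.25],0.)
d=get_image("wrist");cv2.imwrite("pics/w1.png",d["img"])
for c in rose(d,500): print(cv2.boundingRect(c),rect(d,c,.034))
E
```

```text
force: [0.5, -0.8, -0.1]
gripper_width: 0.0868
gripper_force: 0.0
time: 1.58
ee_pos: [0.4825, -0.3956, 0.2501]
ee_rot: [-0.001, 1.0, 0.0, -0.001]
force: [0.3, -0.3, 0.7]
gripper_width: 0.087
gripper_force: 0.0
turn units [ 0.01 -0.01  0.01] shift units [-0.44  0.26  0.  ]
(347, 156, 42, 52) ((513.1619873046875, -251.39210510253906), (46.66896057128906, 64.82181549072266), 87.67765808105469)
(259, 153, 33, 92) ((537.6671752929688, -365.97052001953125), (121.7597427368164, 39.27357482910156), 0.4926929771900177)
```

View pics/w1.png

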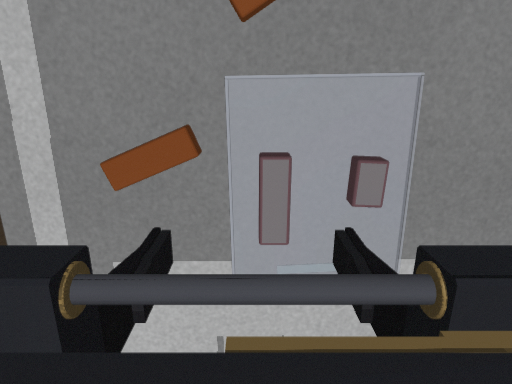

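The wrist view shows the long buffer at (275,199), aligned with world x, the tray's side wall at x≈229, and the short block at (367,182). I'll check wall clearance and compute the grasp move.

```bash
python3 - <<'E'
from h import *
d=get_image("wrist"); print(ray(d,(230,200),.014),ray(d,(411,200),.014),ray(d,(275,268),.034))
to([.513,-.366,.10],0.)
E
```

```text
[ 0.54366097 -0.42440289  0.014     ] [ 0.54348471 -0.18321578  0.014     ] [ 0.63399635 -0.36390097  0.034     ]
turn units [ 0.   -0.   -0.01] shift units [-0.78  0.76  3.77]
```

```bash
python3 -m crank '[[-0.4,0.38,0,0,0,0,-0.28],[-0.38,0.38,0,0,0,0,-0.28],[0,0,1,0,0,0,-0.28],[0,0,1,0,0,0,-0.28],[0,0,1,0,0,0,-0.28]]' >/dev/null; python3 -m crank '[[0,0,0.77,0,0,0,-0.28],[0,0,0,0,0,0,-0.28],[0,0,0,0,0,0,-0.28],[0,0,0,0,0,0,-0.28]]'
python3 - <<'E'
from h import *
to([.513,-.366,.0085],0.)
d=get_image("wrist");cv2.imwrite("pics/w2.png",d["img"])
for c in rose(d,500): print(cv2.boundingRect(c),rect(d,c,.034))
E
```

```text
time: 2.43
ee_pos: [0.5149, -0.3672, 0.1026]
ee_rot: [0.0, 1.0, -0.001, 0.002]
force: [1.2, -0.1, 1.2]
gripper_width: 0.0558
gripper_force: 0.0
turn units [-0.02  0.03 -0.  ] shift units [0.05 0.03 2.35]
(363, 151, 70, 80) ((513.0564575195312, -252.53639221191406), (48.2030029296875, 64.63681030273438), 87.8226547241211)
(227, 146, 52, 129) ((532.0386962890625, -366.1130065917969), (110.58228302001953, 39.16167068481445), 0.08808781206607819)
```

View pics/w2.png

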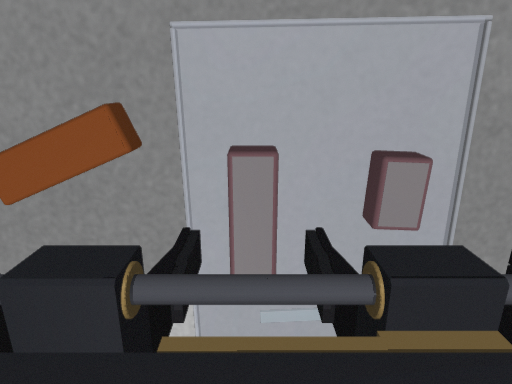

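The buffer at (253,215) is centred between the fingers, so I descend and grip.

```bash
python3 -m crank '[[0.05,0.03,0.8,0,0,0,-0.28],[0,0,0.8,0,0,0,-0.28],[0,0,0.5,0,0,0,-0.28],[0,0,0.24,0,0,0,-0.28],[0,0,0,0,0,0,-0.28]]'; python3 -m crank '[[0,0,0,0,0,0,1],[0,0,0,0,0,0,1],[0,0,0,0,0,0,1],[0,0,0,0,0,0,1],[0,0,0,0,0,0,1]]'; 
```

```text
time: 2.9
ee_pos: [0.5118, -0.3644, 0.0063]
ee_rot: [0.0, 1.0, 0.0, -0.0]
force: [-0.7, 0.8, 0.5]
gripper_width: 0.0555
gripper_force: 0.0
time: 3.32
ee_pos: [0.5134, -0.3651, 0.0086]
ee_rot: [-0.0, 1.0, -0.001, 0.002]
force: [-0.3, 0.0, 6.1]
gripper_width: 0.0393
gripper_force: 30.0
```

```bash
python3 -m crank '[[0,0,-0.4,0,0,0,1],[0,0,-0.8,0,0,0,1],[0,0,-1,0,0,0,1],[0,0,-1,0,0,0,1],[0,0,-1,0,0,0,1]]'; python3 - <<'E'
from h import *
d=get_image("top")
f=lambda u,v,z:ray(d,(140+(u-3)/7,140+(v-3)/7),z)[:2].round(4)
print("fixed face top edge",f(525,185,.03),f(562,350,.03))
print("end blk right edge top",f(607,105,.028),f(627,185,.028))
print("end blk left edge",f(58,258,.028),f(78,325,.028))
print("mov bar tip L/R top",f(268,425,.03),f(312,412,.002),f(272,278,.03))
print("tab",f(110,212,.076),f(95,215,.076),f(125,285,.076))
to([.50,-.10,.25],.25)
E
```

```text
time: 3.73
ee_pos: [0.5112, -0.3638, 0.1759]
ee_rot: [0.0, 1.0, 0.0, -0.001]
force: [0.6, -0.2, -1.3]
gripper_width: 0.0389
gripper_force: 30.0
fixed face top edge [0.6338 0.0673] [0.5603 0.0504]
end blk right edge top [0.6701 0.0318] [0.6339 0.0227]
end blk left edge [0.6033 0.2724] [0.5734 0.2623]
mov bar tip L/R top [0.5284 0.1774] [0.538  0.1644] [0.5932 0.1775]
tab [0.6127 0.2358] [0.6115 0.242 ] [0.5814 0.2283]
turn units [-0.09  0.1  -2.07] shift units [-1.27  6.56 -1.59]
```

```bash
python3 -m crank '[[0,0,-1,0,0,-0.95,1],[0,0,-1,0,0,-0.94,1],[0,0,-0.4,0,0,0,1],[0,0,0,0,0,0,1]]' >/dev/null;  python3 - <<'E'
from h import *
to([.60,.10,.27],.227)
E
```

```text
turn units [-0.06  0.07  0.  ] shift units [-4.72 10.85  0.16]
```

```bash
for i in 1; do python3 -m crank '[[-0.38,0.9,0,0,0,0,1],[-0.38,0.9,0,0,0,0,1],[-0.38,0.9,0,0,0,0,1],[-0.38,0.9,0,0,0,0,1],[-0.38,0.9,0,0,0,0,1]]'; done >/dev/null; python3 -m crank '[[-0.38,0.9,0,0,0,0,1],[-0.38,0.9,0,0,0,0,1],[-0.38,0.9,0,0,0,0,1],[-0.38,0.9,0,0,0,0,1],[-0.38,0.9,0,0,0,0,1]]' >/dev/null;  python3 -m crank '[[-0.38,0.9,0,0,0,0,1],[-0.38,0.9,0,0,0,0,1],[0,0,0,0,0,0,1],[0,0,0,0,0,0,1],[0,0,0,0,0,0,1]]'
python3 - <<'E'
from h import *
to([.60,.10,.27],.227)
d=get_image("wrist");np.save("w3.npy",d,allow_pickle=True);cv2.imwrite("pics/w3.png",cv2.resize(d["img"],None,fx=1.5,fy=1.5,interpolation=cv2.INTER_CUBIC))
E
```

```text
time: 5.37
ee_pos: [0.5917, 0.0978, 0.2689]
ee_rot: [-0.113, 0.994, -0.0, -0.001]
force: [-0.2, 0.1, -1.0]
gripper_width: 0.0395
gripper_force: 30.0
turn units [-0.   -0.02  0.  ] shift units [-0.22  0.01 -0.03]
```

View pics/w3.png

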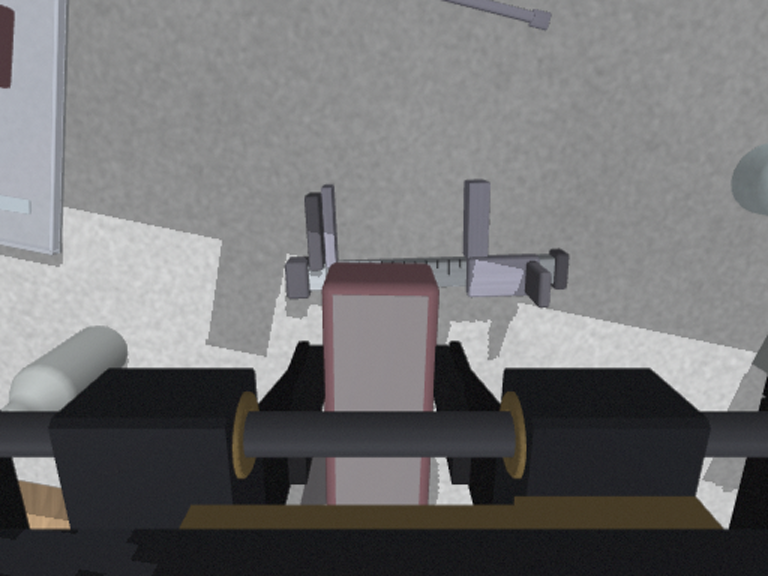

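```bash
python3 - <<'E'
import numpy as np,cv2
d=np.load("w3.npy",allow_pickle=True).item();cv2.imwrite("pics/w3c.png",cv2.resize(d["img"][112:212,185:385],None,fx=4,fy=4,interpolation=cv2.INTER_CUBIC))
E
```

```text
(no output)
```

View pics/w3c.png

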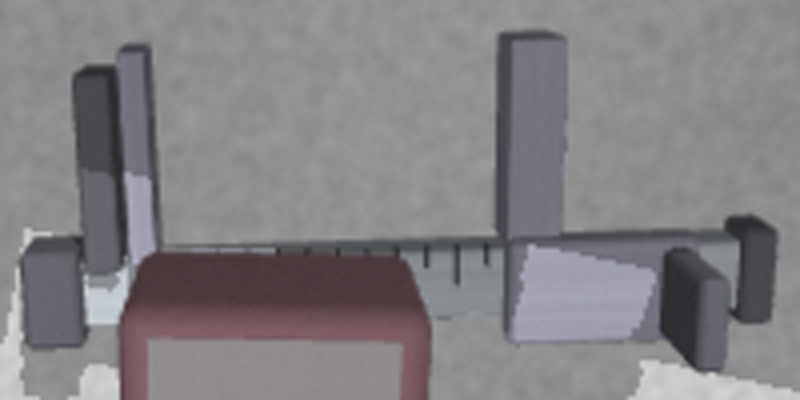

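```bash
python3 - <<'E'
from h import *
d=np.load("w3.npy",allow_pickle=True).item()
f=lambda u,v,z:ray(d,(185+(u-1.5)/4,112+(v-1.5)/4),z)[:2]*1000
th=None
def s(n,a,b):
    e=b-a;print(n,a.round(1),b.round(1),np.hypot(*e).round(1),"deg",np.degrees(np.arctan2(e[1],e[0])).round(2))
s("fixed face",f(151,51,.03),f(157,245,.03))
s("fixed left",f(118,51,.03),f(128,245,.03))
s("mov right",f(567,38,.03),f(563,235,.03))
s("mov face",f(510,38,.03),f(513,235,.03))
s("beam front edge (y dir, -90)",f(162,247,.02),f(725,233,.02))
a=f(82,240,.028),f(730,222,.028);s("end blk",*a)
s("carriage back(y)",f(510,340,.0355),f(722,345,.0355))
s("tab top",f(668,252,.076),f(695,368,.076))
s("tab outer top",f(695,250,.076),f(724,282,.076))
E
```

```text
fixed face [563.4  53.7] [624.1  68.2] 62.4 deg 13.38
fixed left [565.7  43.7] [626.3  58.9] 62.4 deg 14.17
mov right [530.1 179.4] [590.9 196.4] 63.2 deg 15.63
mov face [534.1 162. ] [594.6 180.5] 63.3 deg 16.98
beam front edge (y dir, -90) [627.   69.6] [579.8 251.6] 187.9 deg 104.54
end blk [628.6  43.8] [574.8 248.8] 211.9 deg 104.71
carriage back(y) [627.9 188.1] [613.8 256.7] 70.1 deg 101.65
tab top [580.5 215. ] [612.8 234. ] 37.5 deg 30.48
tab outer top [578.1 222.5] [585.4 233.9] 13.5 deg 57.31
```

The close-up shows the gauge clearly: the fixed jaw face runs along (151,51)–(157,245) in the crop, and the moving jaw face along (510,38)–(513,235). That puts the gauge angle at 14.6°, the origin near (0.588, 0.060) and the opening at about 112 mm.

```bash
python3 - <<'E'
from h import *
d=np.load("w3.npy",allow_pickle=True).item();s=status.state()
p=ray(d,(185+275/4,112+318/4),s["ee_pos"][2]+.0254);print("near end in tool",Ro.from_quat(s["ee_rot"]).inv().apply(p-s["ee_pos"])*1000)
to([.535,.0753,.06],.2548)
E
```

```text
near end in tool [ 31.24923561   2.04063996 -25.33312838]
turn units [-0.   -0.02 -0.24] shift units [ 1.51 -0.17  5.24]
```

```bash
python3 -m crank '[[0.78,-0.09,0,0,0,-0.24,1],[0.78,-0.09,0,0,0,0,1],[0,0,1,0,0,0,1],[0,0,1,0,0,0,1],[0,0,1,0,0,0,1]]' >/dev/null; python3 -m crank '[[0,0,1,0,0,0,1],[0,0,0.7,0,0,0,1],[0,0,0,0,0,0,1],[0,0,0,0,0,0,1],[0,0,0,0,0,0,1]]'
python3 - <<'E'
from h import *
to([.5335,.0749,.0055],.2548)
d=get_image("wrist");np.save("w4.npy",d,allow_pickle=True);cv2.imwrite("pics/w4.png",cv2.resize(d["img"],None,fx=1.5,fy=1.5,interpolation=cv2.INTER_CUBIC))
E
```

```text
time: 6.25
ee_pos: [0.5353, 0.0755, 0.0845]
ee_rot: [-0.127, 0.992, 0.0, 0.002]
force: [-0.3, 0.1, -0.8]
gripper_width: 0.0392
gripper_force: 30.0
turn units [-0.    0.03  0.  ] shift units [ 0.05 -0.    1.97]
```

View pics/w4.png

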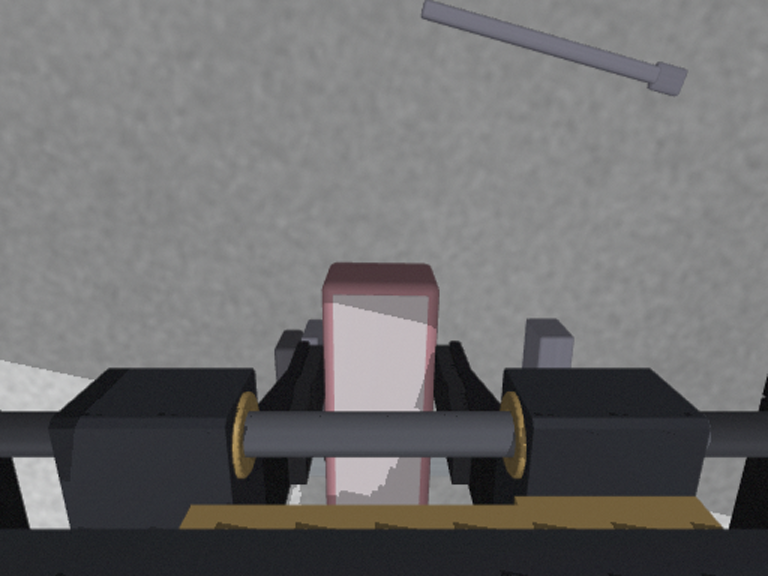

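```bash
python3 - <<'E'
from h import *
d=np.load("w4.npy",allow_pickle=True).item();s=status.state();R=Ro.from_quat(s["ee_rot"])
for n,u,v,z in(("bar L bottom tip",304,322,.002),("bar L tip top",298,344,.03),("mov L top tip",538,366,.03),("mov L bot",527,322,.002)):
    p=ray(d,((u-.25)/1.5,(v-.25)/1.5),z);print(n,(p*1000).round(1),(R.inv().apply(p-s["ee_pos"])*1000).round(1))
E
```

```text
bar L bottom tip [568.6  41.    2. ] [-22.6 -42.1  83.1]
bar L tip top [569.5  42.1  30. ] [-24.  -41.3  55.1]
mov L top tip [549.9 166.6  30. ] [-36.4  84.1  55.2]
mov L bot [536.4 164.    2. ] [-22.5  85.1  83.2]
```

The fixed-jaw tip at (303,322) and the moving-jaw tip at (527,322) confirm clearance on both sides. I lower the buffer and release it.

```bash
python3 -m crank '[[0.05,0,0.6,0,0,0,1],[0,0,0.6,0,0,0,1],[0,0,0.4,0,0,0,1],[0,0,0.25,0,0,0,1],[0,0,0,0,0,0,1]]';  python3 -m crank '[[0,0,0.1,0,0,0,1],[0,0,0,0,0,0,1],[0,0,0,0,0,0,1],[0,0,0,0,0,0,1]]'
```

```text
time: 6.72
ee_pos: [0.5317, 0.0752, 0.0083]
ee_rot: [-0.127, 0.992, -0.0, -0.0]
force: [-0.7, -0.3, -1.2]
gripper_width: 0.0392
gripper_force: 30.0
time: 7.05
ee_pos: [0.5325, 0.0756, 0.0055]
ee_rot: [-0.128, 0.992, 0.0, 0.001]
force: [-0.1, 0.2, -0.6]
gripper_width: 0.0391
gripper_force: 30.0
```

```bash
python3 -m crank '[[0,0,0.02,0,0,0,0],[0,0,0,0,0,0,-0.28],[0,0,0,0,0,0,-0.28],[0,0,0,0,0,0,-0.28],[0,0,0,0,0,0,-0.28]]';  python3 -m crank '[[0,0,-0.4,0,0,0,-0.28],[0,0,-1,0,0,0,-0.28],[0,0,-1,0,0,0,-0.28],[0,0,-1,0,0,0,-0.28],[0,0,-1,0,0,0,-0.28]]'; python3 -m crank '[[0,0,-1,0,0,0,1],[0,0,-1,0,0,0,1],[0,0,0,0,0,0,1],[0,0,0,0,0,0,1],[0,0,0,0,0,0,1]]' 
python3 - <<'E'
from h import *
to([.565,.12,.25],.2548)
E
```

```text
time: 7.47
ee_pos: [0.5319, 0.0753, 0.0038]
ee_rot: [-0.127, 0.992, 0.0, 0.0]
force: [-0.7, -0.3, 1.1]
gripper_width: 0.0544
gripper_force: 0.0
time: 7.88
ee_pos: [0.5313, 0.0751, 0.1816]
ee_rot: [-0.127, 0.992, -0.0, -0.0]
force: [1.0, 1.5, -0.0]
gripper_width: 0.0558
gripper_force: 0.0
time: 8.3
ee_pos: [0.5311, 0.0753, 0.2592]
ee_rot: [-0.127, 0.992, 0.0, -0.0]
force: [-0.4, -0.2, -0.3]
gripper_width: 0.0301
gripper_force: 0.0
turn units [ 0.01 -0.    0.  ] shift units [-1.1   0.87  0.23]
```

```bash
python3 -m crank '[[-0.9,0.35,0,0,0,0,1],[-0.9,0.35,0,0,0,0,1],[-0.9,0.35,0,0,0,0,1],[0,0,0,0,0,0,1],[0,0,0,0,0,0,1]]' 
python3 - <<'E'
from h import *
d=get_image("wrist");np.save("w5.npy",d,allow_pickle=True);cv2.imwrite("pics/w5.png",cv2.resize(d["img"][110:260,140:400],None,fx=3,fy=3,interpolation=cv2.INTER_CUBIC))
E
```

```text
time: 8.72
ee_pos: [0.6255, 0.1439, 0.2549]
ee_rot: [-0.128, 0.992, -0.001, -0.004]
force: [-1.2, -0.4, 0.1]
gripper_width: 0.002
gripper_force: 0.0
```

View pics/w5.png

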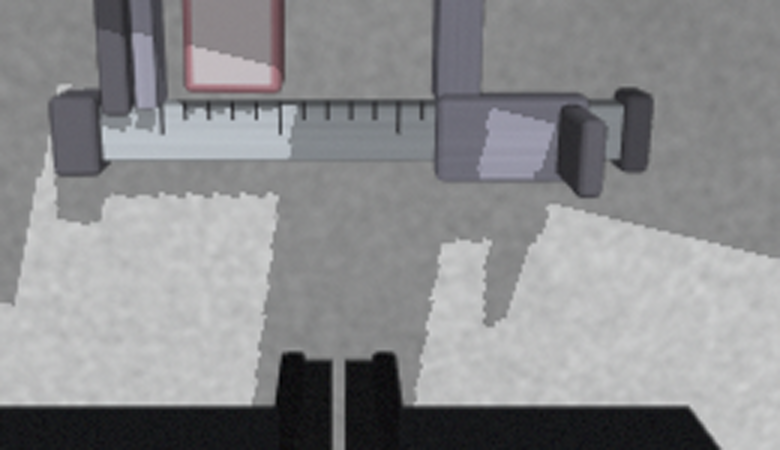

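The buffer lies square between the jaws, its far end (235,90) just short of the beam edge at y≈100. The tab is at (560–605,105–195). I locate the tab's outer face.

```bash
python3 - <<'E'
from h import *
d=np.load("w5.npy",allow_pickle=True).item()
c,s_=np.cos(.2548),np.sin(.2548)
def g(u,v,z):
    p=ray(d,(140+(u-1)/3,110+(v-1)/3),z)*1000;q=p[:2]-[587.6,60];return p[:2].round(1),np.round([c*q[0]+s_*q[1],-s_*q[0]+c*q[1]],1)
print("tab outer top",g(603,119,.076),g(604,195,.076));print("mov face",g(437,70,.03),"fixed face",g(157,80,.03))
print("buffer far end",g(187,88,.03),g(282,88,.03)); print("beam front",g(300,100,.02))
P=np.array([587.6,60])+[57*c-214*s_,57*s_+214*c];print(P);to([P[0]/1000,P[1]/1000,.25],.2548)
E
```

```text
tab outer top (array([583.9, 234. ]), array([ 40.3, 169.3])) (array([610.9, 243.8]), array([ 68.9, 172. ]))
mov face (array([586.5, 176.1]), array([ 28.2, 112.6])) fixed face (array([619.4,  66.8]), array([32.5, -1.4]))
buffer far end (array([619.5,  79.4]), array([35.8, 10.7])) (array([609.6, 116.9]), array([35.7, 49.5]))
beam front (array([614.1, 125.2]), array([42. , 56.4]))
[588.82058197 281.45769388]
turn units [-0.01 -0.05  0.01] shift units [0.   3.57 0.16]
```

```bash
python3 -m crank '[[0,0.9,0,0,0,0,1],[0,0.9,0,0,0,0,1],[0,0.9,0,0,0,0,1],[0,0.87,0,0,0,0,1],[0,0,0,0,0,0,1]]' >/dev/null; python3 -m crank '[[0,0,0,0,0,0,1],[0,0,1,0,0,0,1],[0,0,1,0,0,0,1],[0,0,1,0,0,0,1],[0,0,1,0,0,0,1]]';  python3 -m crank '[[0,0,0.9,0,0,0,1],[0,0,0,0,0,0,1],[0,0,0,0,0,0,1],[0,0,0,0,0,0,1],[0,0,0,0,0,0,1]]'
cat > g.py <<'E'
from h import *
s=status.state();c,n=np.cos(.2548),np.sin(.2548);q=s["ee_pos"][:2]*1000-[587.6,60]
print("gauge xy",np.round([c*q[0]+n*q[1],-n*q[0]+c*q[1]],1),"z",s["ee_pos"][2].round(4),"Fy",round(float(-n*s["force"][0]+c*s["force"][1]),2),"F",s["force"].round(1))
E
python3 g.py
```

```text
time: 9.6
ee_pos: [0.5892, 0.2792, 0.099]
ee_rot: [-0.127, 0.992, 0.0, 0.0]
force: [0.1, 1.2, -0.4]
gripper_width: 0.0003
gripper_force: 0.0
time: 10.02
ee_pos: [0.5916, 0.2821, 0.0673]
ee_rot: [-0.127, 0.992, 0.001, 0.003]
force: [0.4, -0.0, 0.5]
gripper_width: 0.0001
gripper_force: 0.0
gauge xy [ 59.8 213.9] z 0.0673 Fy -0.11 F [ 0.4 -0.   0.5]
```

```bash
python3 -m crank '[[0.08,0,0.45,0,0,0,1],[0,-0.25,0,0,0,0,1],[0,-0.25,0,0,0,0,1],[0,0,0,0,0,0,1],[0,0,0,0,0,0,1]]' >/dev/null; python3 g.py;  python3 -m crank '[[0,-0.1,0,0,0,0,1],[0,-0.1,0,0,0,0,1],[0,-0.1,0,0,0,0,1],[0,-0.1,0,0,0,0,1],[0,0,0,0,0,0,1]]' >/dev/null; python3 g.py
```

```text
gauge xy [ 55.5 193. ] z 0.0473 Fy 0.55 F [-0.5  0.4  0.4]
gauge xy [ 54.6 177.6] z 0.0459 Fy -0.06 F [-0.1 -0.1  0.6]
```

```bash
python3 -m crank '[[0,-0.1,0,0,0,0,1],[0,-0.1,0,0,0,0,1]]' >/dev/null; python3 g.py;  python3 -m crank '[[0,-0.1,0,0,0,0,1],[0,-0.1,0,0,0,0,1]]' >/dev/null; python3 g.py; python3 - <<'E'
from h import *
d=get_image("scene");cv2.imwrite("pics/s6.png",cv2.resize(d["img"][110:240,250:400],None,fx=4,fy=4,interpolation=cv2.INTER_CUBIC))
E
```

```text
gauge xy [ 54.7 170.5] z 0.0459 Fy 4.52 F [-1.9  4.2  1.5]
gauge xy [ 54.7 161.9] z 0.0459 Fy 4.3 F [-2.3  3.8  2.1]
```

View pics/s6.png

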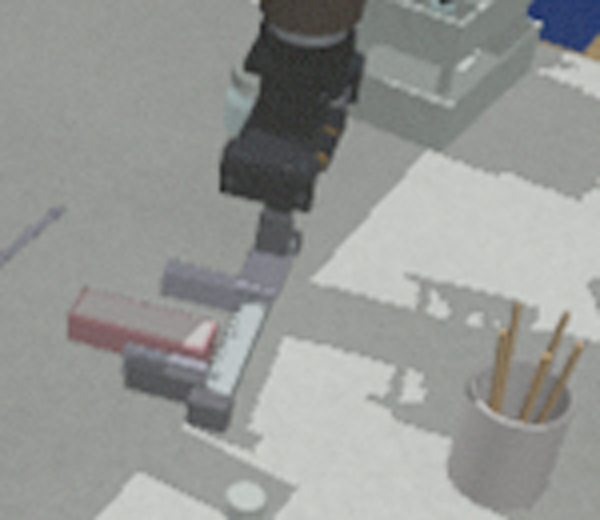

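The gripper finger is pushing the tab with a drag of about 4.4 N, and the jaw is closing with the buffer still in place. I keep going.

```bash
python3 -m crank '[[0,-0.1,0,0,0,0,1],[0,-0.1,0,0,0,0,1],[0,-0.1,0,0,0,0,1],[0,-0.1,0,0,0,0,1],[0,-0.1,0,0,0,0,1]]' >/dev/null; python3 g.py;  python3 -m crank '[[0,-0.1,0,0,0,0,1],[0,-0.1,0,0,0,0,1],[0,-0.1,0,0,0,0,1],[0,-0.1,0,0,0,0,1],[0,-0.1,0,0,0,0,1]]' >/dev/null; python3 g.py;python3 -m crank '[[0,-0.05,0,0,0,0,1],[0,-0.05,0,0,0,0,1],[0,-0.05,0,0,0,0,1],[0,-0.05,0,0,0,0,1],[0,-0.05,0,0,0,0,1]]' >/dev/null; python3 g.py
```

```text
gauge xy [ 54.8 141.4] z 0.0458 Fy 4.44 F [-0.3  4.5  1.4]
gauge xy [ 54.8 121.4] z 0.0458 Fy 3.84 F [-0.4  3.9  2.2]
gauge xy [ 54.9 111.9] z 0.0458 Fy 4.7 F [0.2 4.9 2.4]
```

```bash
for_no=1; python3 -m crank '[[0,-0.05,0,0,0,0,1],[0,-0.05,0,0,0,0,1]]' >/dev/null; python3 g.py; python3 -m crank '[[0,-0.025,0,0,0,0,1],[0,-0.025,0,0,0,0,1],[0,-0.025,0,0,0,0,1]]' >/dev/null; python3 g.py
```

```text
gauge xy [ 54.9 107.8] z 0.0458 Fy 5.18 F [0.1 5.4 2.7]
gauge xy [ 54.7 104.7] z 0.0457 Fy 4.69 F [0.1 4.9 2.6]
```

```bash
python3 -m crank '[[0,-0.02,0,0,0,0,1],[0,-0.02,0,0,0,0,1]]' >/dev/null; python3 g.py; python3 -m crank '[[0,-0.01,0,0,0,0,1],[0,-0.01,0,0,0,0,1]]' >/dev/null; python3 g.py; python3 -m crank '[[0,-0.01,0,0,0,0,1],[0,-0.01,0,0,0,0,1]]' >/dev/null; python3 g.py
```

```text
gauge xy [ 54.8 104.2] z 0.0457 Fy 10.51 F [-1.2 10.5  3. ]
gauge xy [ 54.8 104.1] z 0.0458 Fy 10.83 F [-2.3 10.6  3.1]
gauge xy [ 54.8 103.9] z 0.0457 Fy 12.61 F [-2.8 12.3  4.2]
```

```bash
python3 -m crank '[[0,0,0,0,0,0,1],[0,0,0,0,0,0,1],[0,0,0,0,0,0,1]]' >/dev/null; python3 g.py; python3 -m crank '[[0,0,0,0,0,0,1],[0,0,0,0,0,0,1],[0,0,0,0,0,0,1]]' >/dev/null; python3 g.py
```

```text
gauge xy [ 54.8 103.9] z 0.0457 Fy 11.05 F [-2.8 10.7  3.8]
gauge xy [ 54.8 103.9] z 0.0457 Fy 11.12 F [-2.9 10.7  3.3]
```

```bash
python3 -m crank '[[0,-0.01,0,0,0,0,1],[0,-0.01,0,0,0,0,1],[0,0,0,0,0,0,1],[0,0,0,0,0,0,1],[0,0,0,0,0,0,1]]' >/dev/null; python3 g.py; python3 -m crank '[[0,0.02,0,0,0,0,1],[0,0.03,0,0,0,0,1],[0,0.1,0,0,0,0,1],[0,0.4,0,0,0,0,1],[0,0.5,0,0,0,0,1]]' >/dev/null; python3 g.py; python3 -m crank '[[0,0,-0.5,0,0,0,1],[0,0,-1,0,0,0,1],[0,0,-1,0,0,0,1],[0,0,-1,0,0,0,1],[0,0,-1,0,0,0,1]]' >/dev/null; python3 -m crank '[[0,0,-0.6,0,0,0,1],[0,-0.4,0,0,0,0,1],[0,-0.5,0,0,0,0,1],[0,0,0,0,0,0,1],[0,0,0,0,0,0,1]]' >/dev/null; python3 - <<'E'
from h import *
d=get_image("wrist");np.save("w7.npy",d,allow_pickle=True);cv2.imwrite("pics/w7.png",cv2.resize(d["img"][60:260,100:400],None,fx=2.5,fy=2.5,interpolation=cv2.INTER_CUBIC));print(status.state()["ee_pos"],status.state()["time"])
E
```

```text
gauge xy [ 54.8 103.7] z 0.0458 Fy 12.99 F [-3.7 12.4  4.1]
gauge xy [ 52.5 141.3] z 0.0444 Fy 0.9 F [-0.6  0.8 -0.3]
[0.61253807 0.17627414 0.24805844] 15.6167
```

View pics/w7.png

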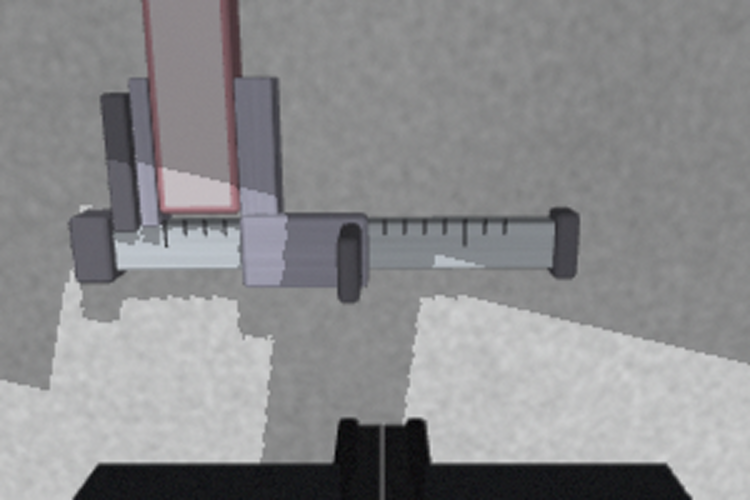

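The buffer at (195,110) is clamped flat between both jaws, its far end at row 212 just short of the beam, and the gripper is clear of everything.

```bash
python3 -c "
from plant import ctrl
print(ctrl.hand_in())"
```

```text
the job is handed in; nothing more can be done
None
```

I laid the long buffer flat and square in the sliding gauge and closed the moving jaw on it with about 8.5 N by estimate (13 N push less about 4.4 N drag). I then withdrew the arm, and the last picture shows the buffer still clamped; the job is handed in at about 16 s.

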